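# Stop the clamp stand rocking

### The job

The clamp stand on the bench rocks because the adjustable foot under its orange wing knob is screwed up clear of the bench. Turn the knob clockwise until that foot bears firmly on the bench and the stand sits steady on all four feet, but not so far that it jacks the stand up and another foot lifts; then let go of it. Leave the stand where it stands, do not tip it over, and leave the other things on the bench alone.

Things in the scene. Friction and masses are not known exactly. Their poses are not given: they have to be found in the camera images.
- stand: Clamp stand, loose on the bench, 3.5 to 5 kg: square dark steel base plate 200 x 200 mm, its top 40 mm above the bench, on four corner feet. Origin: at bench level under the plate's centre; z up, x and y along its edges. Adjustable foot at (80, -80) mm, foot_a (80, 80), foot_b (-80, -80), foot_c (-80, 80). Until its knob corner is pressed it rests on the three fixed feet.
- post_top (a point): Top of the stand's brass post, 180 mm above the bench, at (-46, 46) mm in the stand's frame. A black clamp bar 130 mm long (135 mm from the knob's axis) crosses it, square to the line from knob to post.
- boss (a point): Centre of the top of the steel boss, 28 mm across, under the wing knob: 52 mm above the bench, 12 mm above the plate. The foot's 10 mm thick screw passes through it.
- knob_grip (a point): Centre of the orange wing knob: a bar 70 mm long (this frame's x axis), 14 mm wide (y), 24 mm high (z, up), on top of the foot's screw, free on all sides; grip it across its width from above. Centre 88 mm above the bench when the joint is at 0; it sinks with the foot. When the foot just touches the bench, the bar's underside is 18 mm above the boss.
- knob (a joint): Angle of the wing knob, rad, growing clockwise seen from above, 0 to 5.5; starts at 0.2 to 1.3. Clockwise screws knob and foot down 2.0 mm per rad. At 3.0 the foot just touches; beyond, its rubber buffer is squeezed, about 10 N per rad; past about 4.4 to 5 (by the stand's mass) another foot may lift. About 3.8 is best. Friction 0.08 N m: it stays where it is left.
- pad: Round black rubber pad of the adjustable foot, 34 mm across, 12 mm high, below the wing knob. Origin: centre of its underside, so its height is the gap under the foot; it hangs 3.4 to 5.6 mm above the bench at the start.
- foot_a: Fixed round rubber foot, 30 mm across, 28 mm high. Origin: centre of its underside.
- foot_b: Fixed round rubber foot like foot_a.
- foot_c: Fixed round rubber foot like foot_a, at the corner opposite the wing knob.
- marker: blue-capped black marker pen, 140 mm long, lying beside the stand (not part of the job)
- scissors: scissors with green handles, 150 mm long, lying beside the stand (not part of the job)
- screwdriver: screwdriver with a red handle, about 200 mm long, lying on the bench (not part of the job)
- wrench: steel wrench, about 180 mm long, lying on the bench (not part of the job)
- brush: flat brush, about 200 mm long, lying on the bench (not part of the job)
- jar: closed jar, 64 mm across, 90 mm tall, standing (not part of the job)

How it is judged:
By the outcome, as a careful person would: the job done as asked, in the order asked, and still so for the second after the job is handed in, with the robot touching nothing.
It also fails if it takes over 69 s, if anything falls off the work surface, if the arm or the gripper's body presses on something with over 40 N, if the wrist force passes 120 N, or if a joint passes its speed limit or range.

### The arm

A 6-joint arm with a two-finger parallel gripper is mounted at the origin on the work surface. World frame = base frame: x ahead of the robot, y to its left, z up, the work surface at z = 0. Lengths are in m, angles in degrees, forces in N, time in s.
With the tool pointing down it reaches from about 0.35 to 0.875 m from the base axis. Payload 4.2 kg.
Tool frame: the origin (TCP) lies between the finger pads; the fingertips stand 11 mm ahead of it and the grasp point (between the pads) lies 8 mm behind it; z points along the fingers, y is the direction in which the jaws open and shut (so a half turn about z gives the same grasp; the last joint's range is limited). The gripper opens to 87 mm and grips with 3 to 60 N. Pads are 19 mm wide; open, the fingers measure 117 mm over their backs; the gripper's body (75 mm by 190 mm) begins 51 mm behind the grasp point.
Start: joints at [-48.667, 22.042, 0.453, 0, -68.411, -14.817], TCP at [0.279, -0.559, 0.234] pointing down, gripper open.
Joint ranges: [-179.83, 179.83], [-69.29, 118.12], [-61.27, 80.66], [-181.25, 117.63], [-171.15, -9.14], [-177.46, 177.46]. Speed limits (degrees/s): [159.86, 159.86, 180, 180, 180, 180].

### API

Orientations are given as a 3x3 rotation matrix whose columns are the frame's x, y, z axes.
In Python, from station import sense, capture, get_calibration, finish_job, search_frame, cut_out gives the robot as it stands.
- The arm moves only by the tool arm_command, never from a script. Its argument "rows" is a list of rows, each an object with "fingers": the opening in per cent of the stroke, from 0 (shut) to 100 (fully open); "travel": the shift along the tool's x, y, z in cm, a list of three; "roll": the turn about the tool's z in degrees. A call has 1 to 10 rows; each row is the pose to reach, as a shift and turn from the pose commanded when the call began, along the tool's axes at that moment; what a row does not reach only later rows make up. A row lasts 1/10 s, in which the tool goes at most 50 mm and 8.59 degrees, less where a joint would pass 70% of its speed; a pose out of reach is approached as far as the arm can. A call with a gripper value outside its range is refused whole. The fingers move at their own pace and stop on an object; the grip force is fixed at half the most. Time passes only in rows, so rows that repeat a pose let the fingers close. It gives the time, the measured TCP pose, the force and the opening at its end, in the units of the state.
- sense(): the state, without advancing time (a new reading comes with each control period).
- capture(name): name is "scene" or "top" or "wrist"; returns (picture, depth): 480x640x3 uint8, red, green, blue; 480x640 float32, m along the optical axis (not along the pixel's ray), 0 where there is no reading.
- get_calibration(name): a dict with "fov_y" (degrees; the focal length in pixels is half the picture's height over the tangent of half this angle, whatever the lens; pixels are square), "cx", "cy" (the principal point, pixels), "distortion" ([k1, k2, p1, p2, k3] as OpenCV has them; the pictures are not rectified), "origin" and "attitude" of the camera in the world; the wrist camera has in their place "mount" (4x4, takes a point from camera to tool coordinates, whose origin is the TCP and whose axes are the flange's). Camera axes: x right, y down, z forward; pixel columns grow to the right and rows downward; lengths in m; the calibration is good to about 2 mm. A picture is of the moment at which its call begins: read the wrist's pose just before it. get_calibration takes no time and is no camera call.
- finish_job(): hands the job in, once; it reports no verdict.
Trained networks look in the newest picture that a camera, given by its name, has taken for a name from the list of things; names that differ only in an ending like _2 or _b are one class to them, and where a whole thing is asked for, a point or a joint stands for the part that bears it (a point fixed in the world has none). Each returns a list of dicts, best first, with "p" (0 to 1); they miss things now and then, are a little off and sometimes report something else, mostly with a low value. They report only what shows in the picture. A call takes as long as a camera call.
- search_frame(camera, label): "position" ([x, y, z] in m, in world coordinates, good to about 4 mm: the middle of the surface that is visible of it).
- cut_out(camera, label): "mask" (480x640 bool, what is visible of it).
The state is a dict: "time_s": time; "joints": joint angles; "joint_velocities": joint speeds; "effort": joint torques, N m; "tcp_pos": TCP position; "ee_rot": TCP orientation; "wrist_force": force on the tool from outside, world axes, zero at the start; "moment": the same for the moment, N m; "gripper_width": opening from 0.0 (shut) to 1.0 (fully open).
Only numpy, scipy, OpenCV 4.12 (cv2) and the standard library are available. Lean on these libraries where they do the work, as an engineer would, in place of code of your own. Each camera call takes 0.05 s, during which the arm holds its last target. There are 200 camera calls.

## Working session

There is one attempt and no reset: what is moved stays moved. The work goes in short steps, Python scripts to look and compute and a tool call to move; the robot and the scene stay as the last step left them, time stands still between calls to the robot, and variables do not carry over. Pictures are saved under pics/ and viewed, about 8 in all and at most 12, crops included, and the job is handed in when it is done.

Besides the shell and the picture viewer there is one more tool, called after "Request:" by a JSON object that holds its "name" and its "arguments", one argument or row to a line. arm_command: Moves the arm, as the interface text tells. Its arguments: {"type":"object","properties":{"rows":{"type":"array","items":{"type":"object","properties":{"fingers":{"type":"number"},"travel":{"type":"array","items":{"type":"number"}},"roll":{"type":"number"}}}}},"required":["rows"]}

```bash
mkdir -p pics; cat > h.py <<'E'
import numpy as np, cv2
from station import sense, capture, get_calibration, search_frame, cut_out
def cam(name):
    c=get_calibration(name)
    f=240/np.tan(np.radians(c["fov_y"])/2)
    K=np.array([[f,0,c["cx"]],[0,f,c["cy"]],[0,0,1]])
    if name=="wrist":
        s=sense();M=np.array(c["mount"]);R=np.array(s["ee_rot"])
        Rw=R@M[:3,:3];o=np.array(s["tcp_pos"])+R@M[:3,3]
    else: Rw=np.array(c["attitude"]);o=np.array(c["origin"])
    return K,np.array(c["distortion"],float),Rw,o
def pts(C,depth,mask):
    K,D,R,o=C
    v,u=np.nonzero(mask&(depth>0))
    n=cv2.undistortPoints(np.stack([u,v],1).astype(float)[:,None],K,D)[:,0]
    z=depth[v,u][:,None]
    return np.hstack([n*z,z])@R.T+o
E
python3 - <<'E'
from h import *
s=sense();print(s["tcp_pos"],np.round(s["ee_rot"],3).tolist(),s["time_s"],s["gripper_width"])
ims=[]
for n in("scene","top"):
    C=cam(n);p,d=capture(n);ims.append(p)
    print(n,C[3],C[2][:,2])
    for l in("knob_grip","boss","post_top","stand","pad","jar"):
        r=search_frame(n,l)
        print(l,[(np.round(x["position"],3).tolist(),round(x["p"],2)) for x in r[:2]])
    r=cut_out(n,"knob_grip")
    if r:
        P=pts(C,d,r[0]["mask"]);print(len(P),np.median(P,0),np.percentile(P[:,2],[5,50,95]))
        (c,sz,a)=cv2.minAreaRect((P[:,:2]*1000).astype(np.float32));print(c,sz,a)
im=cv2.resize(np.hstack(ims),None,fx=.625,fy=.625)
cv2.imwrite("pics/a.png",im[...,::-1])
E
```

```text
[ 0.27879079 -0.5587373   0.2324576 ] [[-0.895, -0.446, -0.001], [-0.446, 0.895, 0.002], [0.0, 0.002, -1.0]] 0.0 1.001531299246431
scene [1.43556164 0.40142357 0.90614649] [-0.70953982 -0.33388465 -0.62054354]
knob_grip [([0.537, -0.17, 0.09], 0.53), ([0.486, -0.475, 0.007], 0.26)]
boss [([0.517, -0.047, 0.044], 0.55), ([0.618, -0.316, 0.064], 0.25)]
post_top [([0.517, -0.041, 0.038], 0.91)]
stand [([0.516, -0.041, 0.041], 0.74), ([0.532, -0.172, 0.09], 0.16)]
pad []
jar [([0.615, -0.314, 0.065], 0.94), ([0.535, -0.173, 0.092], 0.53)]
217 [ 0.53392729 -0.17353506  0.09225636] [0.07946215 0.09225636 0.10139676]
(530.4035034179688, -177.4684600830078) (71.71111297607422, 16.181621551513672) 76.18087005615234
top [ 4.69246952e-01 -8.38815083e-04  1.30938904e+00] [ 0.08501839 -0.00759295 -0.99635045]
knob_grip [([0.528, -0.175, 0.094], 0.51)]
boss [([0.501, -0.07, 0.039], 0.73), ([0.593, -0.315, 0.091], 0.36)]
post_top [([0.498, -0.064, 0.037], 0.62)]
stand [([0.498, -0.069, 0.042], 0.88)]
pad []
jar [([0.592, -0.313, 0.092], 0.91)]
239 [ 0.53005422 -0.17525556  0.097292  ] [0.08149129 0.097292   0.10308228]
(532.9763793945312, -180.11973571777344) (75.552734375, 22.813556671142578) 76.77447509765625
```

View pics/a.png

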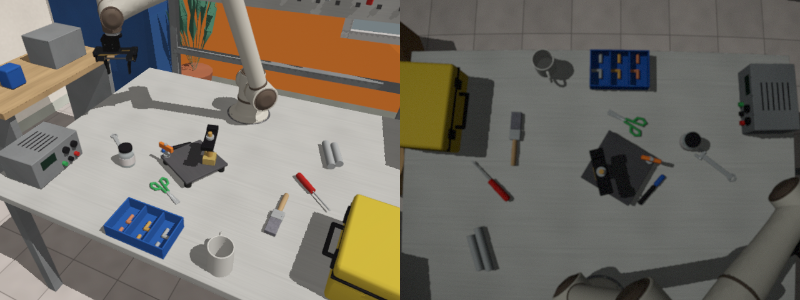

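Request:
{"name": "arm_command", "arguments": {
  "rows": [
    {"fingers":100,"travel":[-39.5,22.9,0],"roll":-49.5},
    {"fingers":100,"travel":[-39.5,22.9,0],"roll":-49.5},
    {"fingers":100,"travel":[-39.5,22.9,0],"roll":-49.5},
    {"fingers":100,"travel":[-39.5,22.9,0],"roll":-49.5},
    {"fingers":100,"travel":[-39.5,22.9,0],"roll":-49.5},
    {"fingers":100,"travel":[-39.5,22.9,0],"roll":-49.5},
    {"fingers":100,"travel":[-39.5,22.9,0],"roll":-49.5},
    {"fingers":100,"travel":[-39.5,22.9,0],"roll":-49.5},
    {"fingers":100,"travel":[-39.5,22.9,0],"roll":-49.5},
    {"fingers":100,"travel":[-39.5,22.9,0],"roll":-49.5}
  ]
}}

```text
time_s: 1.8
tcp_pos: [0.5329, -0.1741, 0.2336]
ee_rot: [[-0.236, -0.972, 0.001], [-0.972, 0.236, 0.0], [-0.001, -0.001, -1.0]]
wrist_force: [0.1, -0.4, -0.9]
gripper_width: 1.002
```

Request:
{"name": "arm_command", "arguments": {
  "rows": [
    {"fingers":100,"travel":[0,0,0],"roll":0},
    {"fingers":100,"travel":[0,0,0],"roll":0},
    {"fingers":100,"travel":[0,0,0],"roll":0}
  ]
}}

```text
time_s: 2.1
tcp_pos: [0.5295, -0.1791, 0.2336]
ee_rot: [[-0.243, -0.97, -0.0], [-0.97, 0.243, -0.0], [0.0, 0.0, -1.0]]
wrist_force: [-0.1, 0.1, 0.8]
gripper_width: 0.997
```

```bash
python3 - <<'E'
from h import *
s=sense();print(s["tcp_pos"],np.round(s["ee_rot"],3).tolist(),s["time_s"],s["joints"],s["wrist_force"],s["moment"])
C=cam("wrist");p,d=capture("wrist");print(C[3],C[2][:,2])
np.savez("w1.npz",p=p,d=d,K=C[0],D=C[1],R=C[2],o=C[3])
cv2.imwrite("pics/b.png",p[...,::-1])
for l in("knob_grip","boss","stand","pad"):
    for x in search_frame("wrist",l)[:2]: print(l,np.round(x["position"],3),round(x["p"],2))
for x in cut_out("wrist","knob_grip")[:1]:
    P=pts(C,d,x["mask"]);print(len(P),np.percentile(P[:,2],[5,25,50,75,95]))
    T=P[P[:,2]>np.percentile(P[:,2],75)-.006]
    print(cv2.minAreaRect((T[:,:2]*1000).astype(np.float32)),T.mean(0))
P=pts(C,d,d>0);h,e=np.histogram(P[:,2],np.arange(-.006,.12,.002))
print([(round(a*1000),int(b)) for a,b in zip(e,h) if b>300])
E
```

```text
[ 0.52950286 -0.17910838  0.23360799] [[-0.243, -0.97, -0.0], [-0.97, 0.243, -0.0], [0.0, 0.0, -1.0]] 2.1 [-2.07511052e+00  1.56269282e+01 -8.96881391e+00  3.80397212e-03
 -6.54160287e+01 -1.20152773e+01] [-0.13562212  0.1202308   0.79895483] [-0.0615564   0.08603371 -0.0307746 ]
[ 0.50946668 -0.25624005  0.38436785] [ 0.07104943  0.28075739 -0.95714537]
knob_grip [ 0.53  -0.182  0.1  ] 0.69
boss [ 0.504 -0.1    0.04 ] 0.92
stand [ 0.502 -0.103  0.038] 0.56
1598 [0.09349509 0.0959175  0.09672454 0.09749531 0.10172657]
((527.6275024414062, -176.9760284423828), (69.78710174560547, 13.739799499511719), 76.11747741699219) [ 0.5271954  -0.1785461   0.09717454]
[(-4, 4857), (-2, 116528), (0, 49369), (2, 458), (4, 495), (6, 722), (8, 832), (10, 1055), (12, 536), (14, 1244), (16, 876), (36, 1049), (38, 17592), (40, 4286), (68, 803), (88, 3301), (90, 1797), (94, 361), (96, 920)]
```

View pics/b.png

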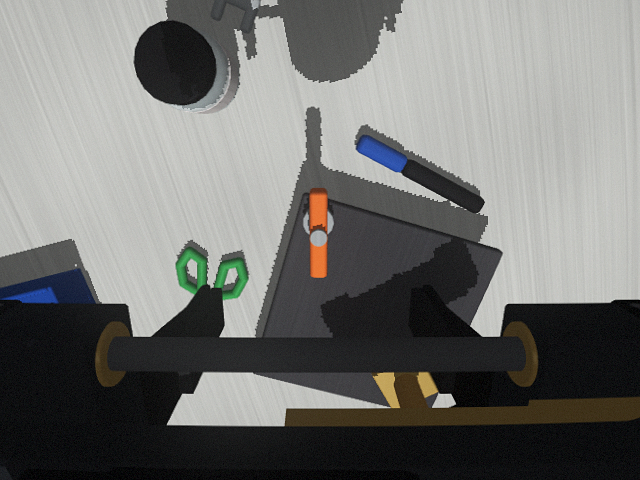

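```bash
python3 - <<'E'
from h import *
w=np.load("w1.npz");C=(w["K"],w["D"],w["R"],w["o"]);d=w["d"]
m=cut_out("wrist","knob_grip")[0]["mask"]
me=cv2.erode(m.astype(np.uint8),np.ones((5,5)))>0
P=pts(C,d,me);T=P[(P[:,2]>.092)&(P[:,2]<.0995)];print("knob top",np.median(T,0),T[:,2].std(),len(T))
ax=np.array([np.cos(np.radians(76.1)),np.sin(np.radians(76.1))])
t=(T[:,:2]-[.5276,-.177])@ax
for a in range(-35,35,10):
    k=(t>a/1e3)&(t<(a+10)/1e3)
    if k.any(): print(a,np.median(T[k,2]).round(4),k.sum())
A=pts(C,d,d>0)
r=np.hypot(A[:,0]-.5276,A[:,1]+.177)
b=A[(abs(A[:,2])<.006)&(r<.15)];pl=A[(abs(A[:,2]-.039)<.004)&(r<.15)]
bs=A[(abs(A[:,2]-.052)<.003)&(r<.02)]
print("bench",np.median(b,0),len(b),"plate",np.median(pl,0),pl[:,2].std(),"boss",np.median(bs,0),len(bs))
for n,q in(("bench",b),("plate",pl)):
    c,*_=np.linalg.lstsq(np.c_[q[:,:2]-[.5276,-.177],np.ones(len(q))],q[:,2],rcond=None);print(n,c)
# plate outline from full cloud
pa=A[(abs(A[:,2]-.039)<.005)&(abs(A[:,0]-.5)<.25)&(A[:,1]>-.23)]
print(cv2.minAreaRect((pa[:,:2]*1000).astype(np.float32)))
h=cv2.convexHull((pa[:,:2]*1000).astype(np.float32));print(cv2.approxPolyDP(h,6,True)[:,0].round().tolist())
E
```

```text
knob top [ 0.52648162 -0.18524237  0.09684858] 0.0008380204342228195 962
-35 0.0967 191
-25 0.0969 178
-15 0.0969 172
-5 0.0969 10
5 0.0969 132
15 0.0968 165
25 0.0968 114
bench [ 5.35898143e-01 -2.28890610e-01 -4.25370534e-04] 43684 plate [ 0.50051009 -0.11076268  0.03938868] 0.0008114591414504277 boss [ 0.53386266 -0.17737733  0.05145117] 220
bench [ 0.00077763 -0.00089232 -0.00046765]
plate [0.00053498 0.00097524 0.03930877]
((499.3907470703125, -67.58636474609375), (200.15167236328125, 199.65994262695312), 59.40306091308594)
[[633.0, -32.0], [509.0, 41.0], [459.0, 57.0], [365.0, -103.0], [534.0, -203.0]]
```

Request:
{"name": "arm_command", "arguments": {
  "rows": [
    {"fingers":100,"travel":[-0.15,0.22,4],"roll":0},
    {"fingers":60,"travel":[-0.15,0.22,8],"roll":0},
    {"fingers":60,"travel":[-0.15,0.22,11],"roll":0},
    {"fingers":60,"travel":[-0.15,0.22,13],"roll":0},
    {"fingers":60,"travel":[-0.15,0.22,14.5],"roll":0},
    {"fingers":60,"travel":[-0.15,0.22,15.5],"roll":0},
    {"fingers":60,"travel":[-0.15,0.22,15.5],"roll":0},
    {"fingers":60,"travel":[-0.15,0.22,15.5],"roll":0},
    {"fingers":40,"travel":[-0.15,0.22,15.5],"roll":0}
  ]
}}

```text
time_s: 3.35
tcp_pos: [0.5292, -0.1761, 0.0796]
ee_rot: [[-0.241, -0.97, 0.002], [-0.97, 0.241, -0.0], [-0.0, -0.002, -1.0]]
wrist_force: [-0.6, 0.4, 0.0]
gripper_width: 0.567
```

Request:
{"name": "arm_command", "arguments": {
  "rows": [
    {"fingers":25,"travel":[0,0,0],"roll":0},
    {"fingers":20,"travel":[0,0,0],"roll":0},
    {"fingers":10,"travel":[0,0,0],"roll":0},
    {"fingers":5,"travel":[0,0,0],"roll":0},
    {"fingers":5,"travel":[0,0,0],"roll":0}
  ]
}}

```text
time_s: 3.85
tcp_pos: [0.5287, -0.176, 0.0787]
ee_rot: [[-0.241, -0.97, 0.001], [-0.97, 0.241, -0.0], [-0.0, -0.001, -1.0]]
wrist_force: [0.8, -0.4, -1.4]
gripper_width: 0.157
```

Request:
{"name": "arm_command", "arguments": {
  "rows": [
    {"fingers":5,"travel":[0,0,0.02],"roll":5},
    {"fingers":5,"travel":[0,0,0.035],"roll":10},
    {"fingers":5,"travel":[0,0,0.05],"roll":15},
    {"fingers":5,"travel":[0,0,0.07],"roll":20},
    {"fingers":5,"travel":[0,0,0.09],"roll":25},
    {"fingers":5,"travel":[0,0,0.105],"roll":30},
    {"fingers":5,"travel":[0,0,0.12],"roll":35},
    {"fingers":5,"travel":[0,0,0.14],"roll":40},
    {"fingers":5,"travel":[0,0,0.14],"roll":40}
  ]
}}

```text
time_s: 4.75
tcp_pos: [0.5292, -0.1763, 0.0773]
ee_rot: [[-0.809, -0.588, 0.002], [-0.588, 0.809, -0.001], [-0.001, -0.001, -1.0]]
wrist_force: [1.9, -1.9, -1.5]
gripper_width: 0.164
```

Turning smoothly, with low forces. I'll continue.

Request:
{"name": "arm_command", "arguments": {
  "rows": [
    {"fingers":5,"travel":[0,0,0.02],"roll":6},
    {"fingers":5,"travel":[0,0,0.04],"roll":12},
    {"fingers":5,"travel":[0,0,0.06],"roll":18},
    {"fingers":5,"travel":[0,0,0.085],"roll":24},
    {"fingers":5,"travel":[0,0,0.105],"roll":30},
    {"fingers":5,"travel":[0,0,0.125],"roll":36},
    {"fingers":5,"travel":[0,0,0.145],"roll":42},
    {"fingers":5,"travel":[0,0,0.17],"roll":48},
    {"fingers":5,"travel":[0,0,0.19],"roll":54},
    {"fingers":5,"travel":[0,0,0.19],"roll":54}
  ]
}}

```text
time_s: 5.75
tcp_pos: [0.5294, -0.1771, 0.0754]
ee_rot: [[-0.951, 0.308, 0.002], [0.308, 0.951, -0.002], [-0.002, -0.001, -1.0]]
wrist_force: [2.3, -6.2, -2.8]
gripper_width: 0.163
```

Request:
{"name": "arm_command", "arguments": {
  "rows": [
    {"fingers":5,"travel":[0,0,0.02],"roll":6},
    {"fingers":5,"travel":[0,0,0.04],"roll":12},
    {"fingers":5,"travel":[0,0,0.06],"roll":18},
    {"fingers":5,"travel":[0,0,0.085],"roll":24},
    {"fingers":5,"travel":[0,0,0.105],"roll":30},
    {"fingers":5,"travel":[0,0,0.125],"roll":36},
    {"fingers":5,"travel":[0,0,0.145],"roll":42},
    {"fingers":5,"travel":[0,0,0.175],"roll":50},
    {"fingers":5,"travel":[0,0,0.175],"roll":50},
    {"fingers":5,"travel":[0,0,0.175],"roll":50}
  ]
}}

```text
time_s: 6.75
tcp_pos: [0.5288, -0.1777, 0.0738]
ee_rot: [[-0.377, 0.926, 0.001], [0.926, 0.377, -0.002], [-0.002, -0.0, -1.0]]
wrist_force: [1.3, -7.6, -0.4]
gripper_width: 0.155
```

```bash
python3 - <<'E'
from h import *
s=sense();R=np.array(s["ee_rot"]);print(s["tcp_pos"],s["joints"],s["wrist_force"],s["moment"],s["time_s"])
b=np.degrees(np.arctan2(R[1,0],R[0,0]));print("tool x",b)
E
```

```text
[ 0.52877798 -0.17773609  0.07375921] [  -1.86527834   25.17160297  -20.74234101    0.17605438  -44.04766738
 -156.13354831] [ 1.34513691 -7.56114879 -0.40920728] [-2.54736232 -0.34580374 -0.08481912] 6.75
tool x 112.12768973669847
```

Request:
{"name": "arm_command", "arguments": {
  "rows": [
    {"fingers":40,"travel":[0,0,0],"roll":0},
    {"fingers":60,"travel":[0,0,0],"roll":0},
    {"fingers":60,"travel":[0,0,0],"roll":0},
    {"fingers":60,"travel":[0,0,0],"roll":0},
    {"fingers":60,"travel":[0,0,-2],"roll":0},
    {"fingers":60,"travel":[0,0,-6],"roll":0},
    {"fingers":60,"travel":[0,0,-11],"roll":0},
    {"fingers":60,"travel":[0,0,-16],"roll":0},
    {"fingers":60,"travel":[0,0,-16],"roll":0},
    {"fingers":60,"travel":[0,0,-16],"roll":0}
  ]
}}

```text
time_s: 7.75
tcp_pos: [0.5289, -0.1756, 0.235]
ee_rot: [[-0.375, 0.927, 0.004], [0.927, 0.375, 0.0], [-0.001, 0.003, -1.0]]
wrist_force: [-0.4, 0.2, -0.5]
gripper_width: 0.598
```

```bash
python3 - <<'E'
from h import *
s=sense();print(s["tcp_pos"],s["time_s"],s["gripper_width"],s["wrist_force"])
C=cam("wrist");p,d=capture("wrist")
A=pts(C,d,d>0);kc=np.array([.5276,-.177])
r=np.hypot(*(A[:,:2]-kc).T)
b=A[(abs(A[:,2])<.006)&(r<.15)];pl=A[(abs(A[:,2]-.039)<.005)&(r<.15)]
print("bench",np.median(b,0),"plate",np.median(pl,0))
for n,q in(("bench",b),("plate",pl)):
    c,*_=np.linalg.lstsq(np.c_[q[:,:2]-kc,np.ones(len(q))],q[:,2],rcond=None);print(n,c)
m=cut_out("wrist","knob_grip")
if m:
    P=pts(C,d,m[0]["mask"]);T=P[(P[:,2]>.085)&(P[:,2]<.096)];print("knob",np.median(T,0),cv2.minAreaRect((T[:,:2]*1000).astype(np.float32)))
pa=A[(abs(A[:,2]-.039)<.005)&(abs(A[:,0]-.5)<.25)&(A[:,1]>-.23)]
print("plate rect",cv2.minAreaRect((pa[:,:2]*1000).astype(np.float32)))
q,_=capture("scene")
cv2.imwrite("pics/c.png",np.hstack([cv2.resize(p,(400,300)),cv2.resize(q[190:340,200:400],(400,300))])[...,::-1])
E
```

```text
[ 0.5288789  -0.17562674  0.23497361] 7.75 0.598155300100405 [-0.42776384  0.18289374 -0.52293889]
bench [ 5.45262508e-01 -2.16894174e-01 -1.39809643e-04] plate [ 0.50582529 -0.09386055  0.03956685]
bench [ 0.00085188 -0.00214954 -0.00021072]
plate [ 0.00034855 -0.00100301  0.039651  ]
knob [ 0.52641393 -0.17034505  0.09197411] ((527.863037109375, -176.03941345214844), (13.810407638549805, 68.58705139160156), 22.06601905822754)
plate rect ((499.4168395996094, -67.63882446289062), (200.2182159423828, 200.93338012695312), 59.790103912353516)
```

View pics/c.png

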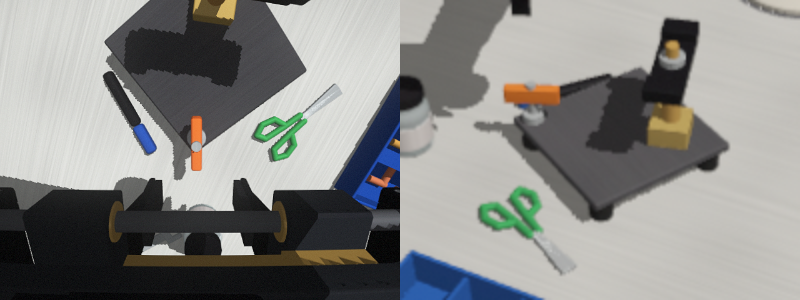

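```bash
python3 -c "
from station import finish_job;print(finish_job())"
```

```text
the job is handed in; nothing more can be done
None
```

I gripped the orange wing knob across its width and turned it 144° clockwise, following it down. I then let go, raised the gripper clear and handed the job in at about 8 s. No verdict was reported.

**Knob angle:** The start angle came out at about 1.28 rad from the bar's direction, assuming the bar lies along the stand's x axis at 0. Knob height gave about 1.25, which supports that assumption. After release, the bar's direction gives about 3.79 rad and its height about 3.85, against the target of 3.8.

**Stand:** The plate is level to within the measuring error and has not moved: its centre is within 0.1 mm and its angle within 0.4°. That is also within the measuring error.

**Forces:** The readings I took at the end of each move stayed under 10 N.

**Not checked directly:** The pad's contact with the bench was not visible, so I judged it from the knob's angle and height. The marker, scissors and jar look untouched in the last picture. The screwdriver, brush and wrench were not in it, though the arm worked only at the knob.

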